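# Open the jar with the unmarked twist cap

### The job

Draw the tray with the jar all the way out from under the roof of its dock, then twist the jar's cap loose; nothing shows whether its thread is right- or left-handed, so try one way and then the other. Lift the cap straight off until its stem is well clear above the jar, and finish while still holding it there in the gripper, upright and still, with the tray left out and the shaker and the candle undisturbed.

Things in the scene. Friction and masses are not known exactly. Their poses are not given: they have to be found in the camera images.
- dock: Open metal dock fixed on the worktop, 135 x 124 x 138 mm high: four steel corner posts, low guard rails and a flat grey roof. Origin on the worktop under the jar's axis when the tray is fully in. Its open front looks along its own -x, and the tray slides out that way.
- roof (a point): Middle of the front edge of the dock's roof, at the roof's underside (132 mm up; the roof is 6 mm thick, its top 138 mm up). Axes as the dock.
- tray (a joint): How far the tray with the jar is drawn out of the dock, along the dock's -x: 0 m fully in (the start), 0.16 m at its stop. It slides with about 4 N of friction and stays where left.
- handle (a point): Grip point of the tray's dark steel handle, an upright tab 16 mm wide (its own y), 24 mm along the slide (its own x), its top 82 mm above the worktop, this point 65 mm above the worktop. It stands free on the tray (tray top 16 mm up), 110 mm in front of the jar's axis; take it from above across its 16 mm. Axes as the dock.
- jar_mouth (a point): Centre of the mouth of the white round jar (74 mm across), fixed on the tray and moving with it; rim 84.5 mm above the worktop. Axes as the dock. Inside the rim a ring of three steel claws, 120 degrees apart, holds the cap down.
- cap: Loose steel twist cap, 80 g; origin on its axis 33 mm below cap_mid, z up. Locked at the start. In its loosening direction (clockwise or anticlockwise from above: differs between starts, cannot be seen) it turns easily, lifts off once turned 40 to 70 degrees (60 is best) and stops at about 72. The other way it stops dead within 5 degrees; then fingers slip round it.
- cap_mid (a point): Centre of the cap's part to grip: a round knurled knob 42 mm across, exposed from 18 mm below this point (the jar's rim) to 19 mm above it. 103 mm above the worktop at the start; its yaw turns with the cap. Under the rim are a flange with three lugs beneath the claws, and a stem reaching 71 mm below this point, clear of the rim after a rise of 53 mm.
- shaker_mid (a point): Small shaker, 44 mm across, 90 mm high, a bystander; the point is half-way up.
- candle_mid (a point): Pillar candle, 52 mm across, 144 mm high, a bystander; the point is half-way up.
Things that resemble listed ones, but are neither listed nor needed, are in the scene too. Leave any green look-alike of the part that bears shaker_mid alone.

How it is judged:
By the outcome, as a careful person would: the job done as asked, in the order asked, and still so for the second after the job is handed in, while the arm keeps its last pose, push and grip.
It also fails if it takes over 51 s, if anything falls off the work surface, if the arm or the gripper's body presses on something with over 40 N, if the wrist force passes 120 N, or if a joint passes its speed limit or range.

### The arm

A 6-joint arm with a two-finger parallel gripper is mounted at the origin on a cart in front of the work surface, level with it; the furniture and walls round the work are solid. World frame = base frame: x ahead of the robot, y to its left, z up, the work surface at z = 0. Lengths are in m, angles in rad, forces in N, time in s.
With the tool pointing down it reaches from about 0.3 to 0.775 m from the base axis. Payload 14.6 kg.
Tool frame: the origin (TCP) lies midway between the tips of the shut fingers; the grasp point (between the pads) lies bot.grip_point_offset behind it (bot.grip_point_offset is the distance from the TCP to the grasp point, in m); y points along the fingers, x is the direction in which the jaws open and shut, and the axes are right-handed (so a half turn about y gives the same grasp; the last joint's range is limited). The gripper opens to 85 mm and grips with 20 to 120 N. Pads are 22 mm wide; open, the fingers measure 114 mm over their backs; the gripper's body (76 mm by 85 mm) begins 54 mm behind the grasp point. The pads swing forward as they close: fully open they stand 13 mm farther back than shut.
Start: joints at [1.063, 0.3, 1.521, -0, 1.321, -0.067], TCP at [0.235, 0.497, 0.231] pointing down, gripper open.
Joint ranges: [-3.03, 3.03], [-0.79, 2.21], [0.23, 2.52], [-1.04, 4.18], [0, 3.07], [-2.55, 2.55]. Speed limits (rad/s): [2.22, 2.22, 2.57, 3.14, 3.14, 3.14].

### API

Orientations are given as a unit quaternion [w, x, y, z].
In Python, from plant import bot, capture, calibration gives the robot as it stands.
- The arm moves only by the shell command python3 -m crank 'ROWS' [FORCE]. ROWS is JSON, a list that holds one entry, the list of rows, each a list of 7 numbers: the shift along the tool's x, y, z as a fraction of full scale, then the turn, a rotation vector about the tool's x, y, z as a fraction of full scale, then the opening in per cent of the stroke, from 0 (shut) to 100 (fully open). In form: [[[x, y, z, wx, wy, wz, grip], ...]]. A call has 1 to 12 rows; each row shifts and turns the commanded pose from where the row before left it, along the tool's axes as they then stand; what a row does not reach is not made up. Full scale, the value 1, is 0.04 m for a shift and pi rad for a turn. A row lasts 1/12 s, in which the tool goes at most 41.7 mm and 7.16 degrees, less where a joint would pass 70% of its speed; a pose out of reach is approached as far as the arm can. A call with a number of a shift or a turn outside -1 to 1 is refused whole. A call with a gripper value outside its range is refused whole. The fingers move at their own pace and stop on an object; FORCE is the grip in N (left out, the last holds). Time passes only in rows, so rows that do not move let the fingers close. It gives the time, the measured TCP pose, the force and the opening at its end, in the units of the state.
- bot.get_obs(): the state, without advancing time (a new reading comes with each control period).
- capture(name): name is "scene" or "top" or "wrist"; returns the picture (400x640x3 uint8, red, green, blue); there is no depth.
- calibration(name): a dict with "camera_matrix" (3x3 intrinsics, pixels), "rvec" (rotation vector, rad) and "tvec" (3), from world to camera coordinates, as OpenCV has them. Camera axes: x right, y down, z forward; pixel columns grow to the right and rows downward; lengths in m; the calibration is good to about 2 mm. A picture is of the moment at which its call begins: read the wrist's pose just before it. calibration takes no time and is no camera call; for the wrist camera it gives the pose at the moment of the call.
- bot.close_job(): hands the job in, once; it reports no verdict.
The state is a dict: "time": time; "joints": joint angles; "qvel": joint speeds; "effort": joint torques, N m; "position": TCP position; "eef_rot": TCP orientation; "force": force on the tool from outside, world axes, zero at the start; "moment": the same for the moment, N m; "finger_gap": finger opening in m.
Only numpy, scipy, OpenCV 4.12 (cv2) and the standard library are available. Lean on these libraries where they do the work, as an engineer would, in place of code of your own. Each camera call takes 0.05 s, during which the arm holds its last target.

## Working session

There is one attempt and no reset: what is moved stays moved. The work goes in short steps, Python scripts to look and compute and a shell command to move; the robot and the scene stay as the last step left them, time stands still between calls to the robot, and variables do not carry over. Pictures are saved under pics/ and viewed, and the job is handed in when it is done.

```bash
ls; mkdir -p pics; python3 - <<'E'
from plant import bot,capture,calibration
import cv2
print(bot.get_obs(), bot.grip_point_offset)
for n in("scene","top","wrist"):
    c=calibration(n); print(n,c)
    cv2.imwrite(f"pics/{n}0.png",capture(n)[:,:,::-1])
E
```

```text
pics
{'time': 0.0, 'joints': array([ 1.06340910e+00,  3.00466661e-01,  1.52160722e+00, -4.55589947e-06,
        1.32071423e+00, -6.66085516e-02]), 'qvel': array([-0.00015521,  0.00033092, -0.00041016,  0.00020994, -0.00173493,
        0.00131993]), 'effort': array([ 1.62866927e-03, -5.43505883e+01, -3.61791551e+01, -9.82517372e-05,
        4.07535990e-03, -2.55101941e-05]), 'position': array([0.23454162, 0.4972106 , 0.2307127 ]), 'eef_rot': array([-0.59700725,  0.59741407,  0.3782312 , -0.37897219]), 'force': array([-1.04225933,  0.63471577,  0.33738963]), 'moment': array([-0.03202927, -0.01483394,  0.00028353]), 'finger_gap': 0.08530615885298179} 0.0187
scene {'camera_matrix': array([[516.45350992,   0.        , 317.32221389],
       [  0.        , 516.45350992, 196.48968706],
       [  0.        ,   0.        ,   1.        ]]), 'rvec': array([ 1.91628099, -0.68773507,  0.4723312 ]), 'tvec': array([-0.42075224,  0.23487655,  1.09221519])}
top {'camera_matrix': array([[497.78829873,   0.        , 324.68829203],
       [  0.        , 497.78829873, 194.67238679],
       [  0.        ,   0.        ,   1.        ]]), 'rvec': array([ 2.20127632, -2.18773075,  0.04672287]), 'tvec': array([-0.00780922,  0.54024853,  1.57068675])}
wrist {'camera_matrix': array([[290.39187272,   0.        , 323.7428096 ],
       [  0.        , 290.39187272, 197.48204305],
       [  0.        ,   0.        ,   1.        ]]), 'rvec': array([-2.44113084, -1.54917101, -0.22337973]), 'tvec': array([-0.54955699, -0.03715644,  0.37817358])}
```

View pics/scene0.png

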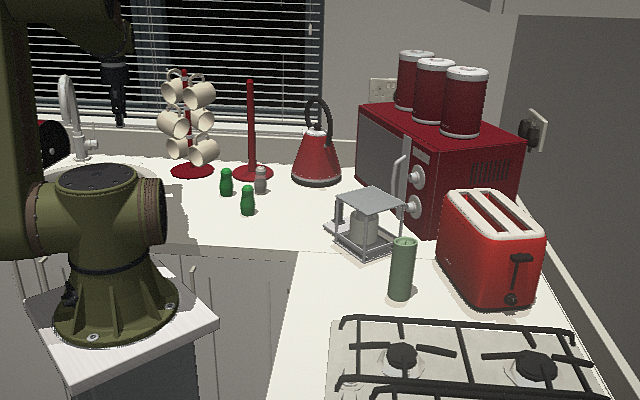

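View pics/top0.png

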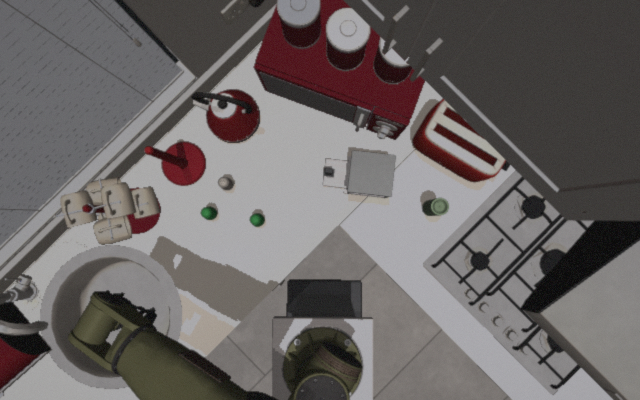

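View pics/wrist0.png

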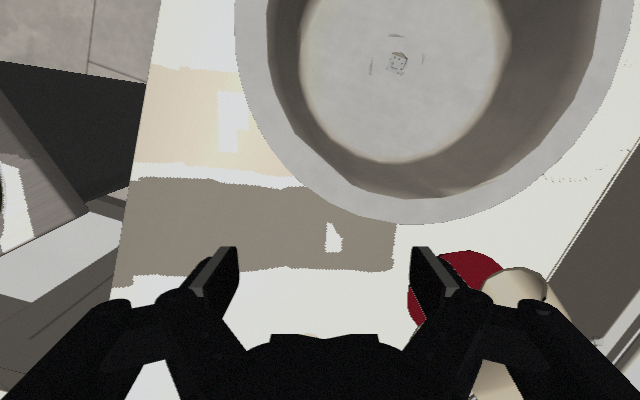

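The scene picture shows the dock at about (368,225), the candle at (402,268) and the grey shaker at (260,180), with green look-alikes beside it. In the top picture the roof is at (371,173), the handle at (328,172), the candle at (435,207) and the shaker at (225,183). Next I'll measure these.

```bash
cat > h.py <<'E'
import numpy as np, cv2
from plant import bot,capture,calibration
def ray(cal,uv):
    K=cal["camera_matrix"];R=cv2.Rodrigues(np.array(cal["rvec"]))[0];t=np.array(cal["tvec"]).ravel()
    d=R.T@np.linalg.inv(K)@np.array([uv[0],uv[1],1.]);return -R.T@t,d
def onz(cal,uv,z):
    o,d=ray(cal,uv);return o+d*(z-o[2])/d[2]
def proj(cal,p):
    return cv2.projectPoints(np.array(p,float).reshape(-1,3),np.array(cal["rvec"]),np.array(cal["tvec"]),cal["camera_matrix"],None)[0].reshape(-1,2)
E
python3 - <<'E'
from h import *
im=cv2.imread("pics/top0.png"); c=calibration("top")
x0,y0,x1,y1=310,135,460,235
cv2.imwrite("pics/topz.png",cv2.resize(im[y0:y1,x0:x1],None,fx=5,fy=5,interpolation=cv2.INTER_NEAREST))
im2=cv2.imread("pics/scene0.png")
cv2.imwrite("pics/scz.png",cv2.resize(im2[170:310,310:430],None,fx=4,fy=4,interpolation=cv2.INTER_NEAREST))
g=cv2.cvtColor(im,cv2.COLOR_BGR2GRAY)
print(g[173,318:400]); print(g[145:205,370])
E
```

```text
[170 170 169 172 166 110  71  45  36  37  41  38  40  43  51  82 144 165
 167 166 166 168 168 169 169 168 166 162 120  99  94  91 119 127 127 127
 127 124 128 127 127 127 125 125 128 126 129 128 127 126 127 126 128 126
 129 128 130 127 126 126 127 128 129 129 127 129 129 126 129 125 124 126
 130 126 125 124 160 171 170 171 169 170]
[168 169 171 168 165 127 108 106 120 123 124 125 124 127 122 126 124 126
 126 122 125 123 126 126 126 126 125 127 128 127 131 129 127 129 130 126
 125 127 127 127 128 129 127 127 129 131 130 128 125  98 122 142 160 167
 167 165 166 165 171 169]
```

View pics/topz.png

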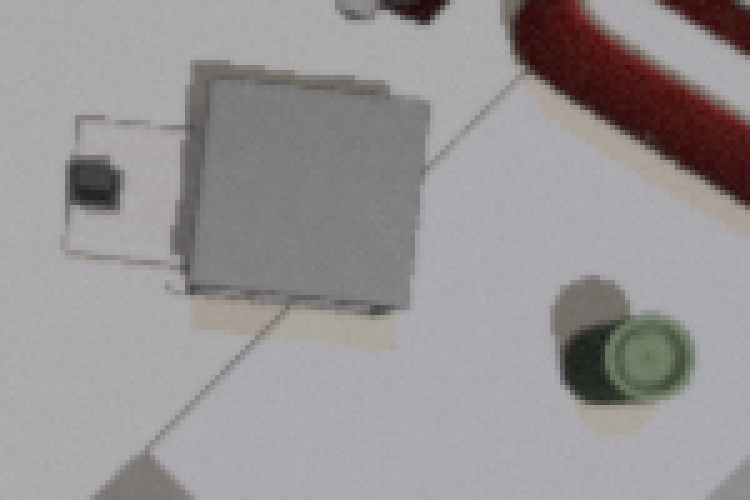

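View pics/scz.png

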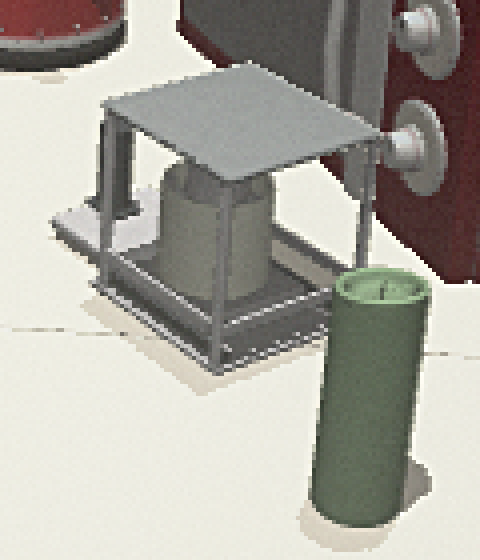

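```bash
python3 - <<'E'
from h import *
c=calibration("top"); print("cam",ray(c,(0,0))[0])
f=lambda p:(p[0]/5+310-.4,p[1]/5+135-.4)
P=np.array([onz(c,f(p),.138) for p in [(208,78),(429,101),(409,308),(188,290)]])
print(P, [np.linalg.norm(P[i]-P[i-1]) for i in range(4)])
ctr=P.mean(0); x=(P[1]+P[2]-P[0]-P[3]); y=P[0]+P[1]-P[2]-P[3]
a=np.arctan2(x[1],x[0]); b=np.arctan2(-y[0],y[1]);print("ctr",ctr,"yaw",a,b,np.degrees([a,b]))
for h in [(66,158),(120,212),(80,163),(111,197)]: print("handle",onz(c,f(h),.082))
for q in [(78,117),(65,252)]: print("trayfront",onz(c,f(q),.016))
print("candle",onz(c,f((649,357)),.144))
print("shaker",onz(c,(225,183),.09))
s=calibration("scene")
for h in [(112/4+310,112/4+170)]: print(onz(s,h,.132))
E
python3 - <<'E'
import cv2
im=cv2.imread("pics/top0.png")
cv2.imwrite("pics/hz.png",cv2.resize(im[155:190,312:350],None,fx=16,fy=16,interpolation=cv2.INTER_NEAREST))
E
```

```text
cam [ 0.46438155 -0.01324622  1.59472902]
[[ 0.6657256  -0.08232985  0.138     ]
 [ 0.65285671 -0.2122447   0.138     ]
 [ 0.5309893  -0.20048205  0.138     ]
 [ 0.54076251 -0.07108201  0.138     ]] [np.float64(0.12546827192972893), np.float64(0.1305506628726882), np.float64(0.12243376547185955), np.float64(0.12976858383328918)]
ctr [ 0.59758353 -0.14153465  0.138     ] yaw -1.6578905225271177 -1.663751532087726 [-94.99012984 -95.32594095]
handle [0.62390212 0.0014513  0.082     ]
handle [ 0.59105182 -0.03167479  0.082     ]
handle [ 0.62088884 -0.00711009  0.082     ]
handle [ 0.60019059 -0.02613851  0.082     ]
trayfront [ 0.65713632 -0.00538506  0.016     ]
trayfront [0.57087542 0.00233949 0.016     ]
candle [ 0.50300404 -0.3393386   0.144     ]
shaker [0.5702025  0.29767048 0.09      ]
[ 0.54569253 -0.08366883  0.132     ]
```

View pics/hz.png

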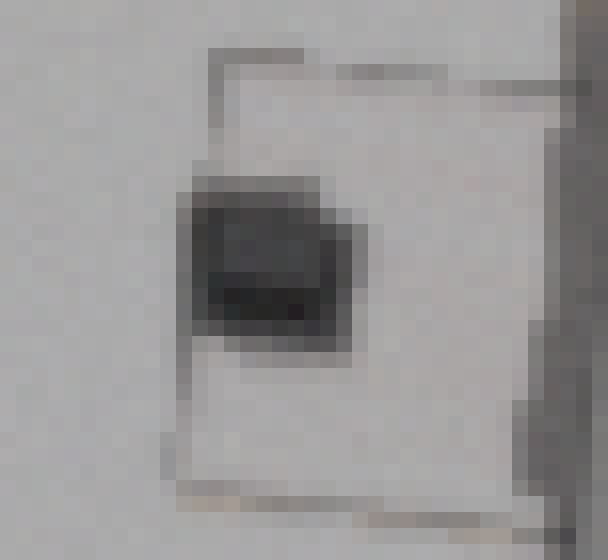

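```bash
cat >> h.py <<'E'
from scipy.spatial.transform import Rotation as Ro
def pose():
    o=bot.get_obs();q=o["eef_rot"];return o,np.array(o["position"]),Ro.from_quat([q[1],q[2],q[3],q[0]])
def plan(target,yawx,tilt=True):
    """target TCP; desired tool x dir angle (mod pi), tool y down -> move in tool units then turn"""
    o,p,R=pose(); d=R.inv().apply(np.array(target)-p)
    best=None
    for k in(0,1):
        a=yawx+np.pi*k; x=np.array([np.cos(a),np.sin(a),0]);y=np.array([0,0,-1.]);z=np.cross(x,y)
        T=Ro.from_matrix(np.stack([x,y,z],1)); rv=(R.inv()*T).as_rotvec()
        print("shift units",np.round(d/.04,3),"mm",np.round(d*1000,1)," rot units",np.round(rv/np.pi,4),"deg",np.round(np.degrees(rv),1))
E
python3 - <<'E'
from h import *
o,p,R=pose();print(p,"\n",R.as_matrix().round(3)); 
c=calibration("top"); print(onz(c,(327.6,168.9),.082))
W=calibration("wrist"); print("wristcam",ray(W,(0,0))[0]-p)
a=np.radians(-5.2)
plan([.611,-.0165,.16],a)
E
```

```text
[0.23460154 0.49725517 0.23084717] 
 [[ 0.427 -0.    -0.904]
 [ 0.904 -0.001  0.427]
 [-0.001 -1.     0.   ]]
[ 0.61571939 -0.01324221  0.082     ]
wristcam [-0.06504999  0.03037677  0.14243245]
shift units [ -7.599   1.777 -13.991] mm [-303.9   71.1 -559.6]  rot units [ 2.000e-04  3.886e-01 -3.000e-04] deg [ 0.  69.9 -0. ]
shift units [ -7.599   1.777 -13.991] mm [-303.9   71.1 -559.6]  rot units [-3.000e-04 -6.114e-01 -2.000e-04] deg [-1.000e-01 -1.101e+02 -0.000e+00]
```

```bash
python3 -m crank '[[[0,0,0,0,0.0388,0,100],[0,0,0,0,0.0388,0,100],[0,0,0,0,0.0388,0,100],[0,0,0,0,0.0388,0,100],[0,0,0,0,0.0388,0,100],[0,0,0,0,0.0388,0,100],[0,0,0,0,0.0388,0,100],[0,0,0,0,0.0388,0,100],[0,0,0,0,0.0388,0,100],[0,0,0,0,0.0388,0,100]]]'
python3 -m crank '[[[0.48,0,-0.54,0,0,0,100],[0.48,0,-0.54,0,0,0,100],[0.48,0,-0.54,0,0,0,100],[0.48,0,-0.54,0,0,0,100],[0.48,0,-0.54,0,0,0,100],[0.48,0,-0.54,0,0,0,100],[0.48,0,-0.54,0,0,0,100],[0.48,0,-0.54,0,0,0,100],[0.48,0,-0.54,0,0,0,100],[0.48,0,-0.54,0,0,0,100],[0.48,0,-0.54,0,0,0,100],[0.48,0,-0.54,0,0,0,100]]]'
python3 - <<'E'
from h import *
plan([.613,-.015,.16],np.radians(-5.2))
E
```

```text
time: 0.98
position: [0.2346, 0.4973, 0.231]
eef_rot: [-0.706, 0.706, -0.034, 0.033]
force: [-0.2, -0.2, -0.2]
finger_gap: 0.0856
time: 1.98
position: [0.4417, 0.2175, 0.2312]
eef_rot: [-0.706, 0.706, -0.032, 0.031]
force: [-0.1, -0.1, -0.5]
finger_gap: 0.0852
shift units [ 4.782  1.78  -5.408] mm [ 191.3   71.2 -216.3]  rot units [ 0.      0.0006 -0.0001] deg [ 0.   0.1 -0. ]
shift units [ 4.782  1.78  -5.408] mm [ 191.3   71.2 -216.3]  rot units [-1.000e-04 -9.994e-01 -1.000e-04] deg [  -0.  -179.9   -0. ]
```

```bash
python3 -m crank '[[[0.48,0.08,-0.5,0,0,0,100],[0.48,0.08,-0.5,0,0,0,100],[0.48,0.08,-0.5,0,0,0,100],[0.48,0.08,-0.5,0,0,0,100],[0.48,0.08,-0.5,0,0,0,100],[0.48,0.08,-0.5,0,0,0,100],[0.48,0.08,-0.5,0,0,0,100],[0.48,0.08,-0.5,0,0,0,100],[0.48,0.08,-0.5,0,0,0,100],[0.46,0.08,-0.5,0,0,0,100],[0,0,0,0,0,0,70],[0,0,0,0,0,0,70]]]'
python3 - <<'E'
from h import *
W=calibration("wrist");im=capture("wrist")[:,:,::-1].copy();cv2.imwrite("pics/w1.png",im)
g=im.max(2)
plan([.613,-.015,.16],np.radians(-5.2))
print(proj(W,[[.613,-.015,.082]]))
E
```

```text
time: 2.98
position: [0.6139, 0.0016, 0.1983]
eef_rot: [0.706, -0.706, 0.033, -0.032]
force: [-0.2, -0.7, -0.2]
finger_gap: 0.0636
shift units [ 0.026  0.968 -0.438] mm [  1.   38.7 -17.5]  rot units [-0.      0.0004 -0.0004] deg [-0.   0.1 -0.1]
shift units [ 0.026  0.968 -0.438] mm [  1.   38.7 -17.5]  rot units [-6.000e-04 -9.996e-01  0.000e+00] deg [-1.000e-01 -1.799e+02  0.000e+00]
[[324.45266072 209.82628541]]
```

View pics/w1.png

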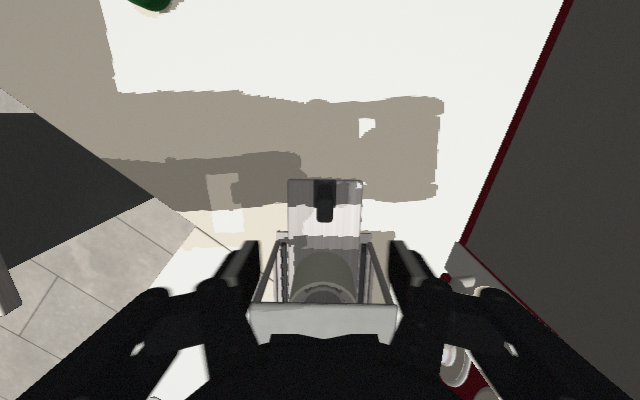

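The wrist picture shows the handle at about (324,205), and the jar rim and cap under the roof at about (325,285). I'll zoom in to refine.

```bash
python3 - <<'E'
import cv2
im=cv2.imread("pics/w1.png")
cv2.imwrite("pics/w1z.png",cv2.resize(im[170:320,245:405],None,fx=5,fy=4,interpolation=cv2.INTER_NEAREST))
E
```

```text
(no output)
```

View pics/w1z.png

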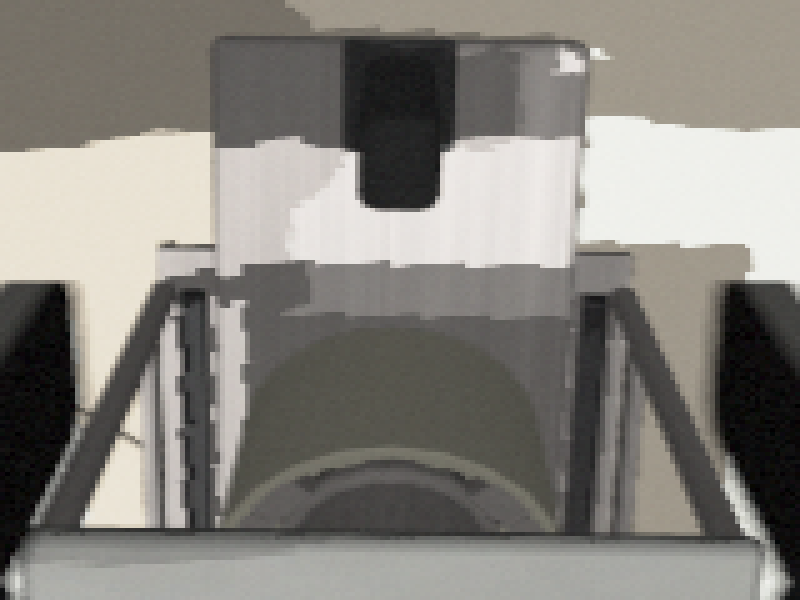

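```bash
python3 - <<'E'
from h import *
W=calibration("wrist")
f=lambda p:(p[0]/5+245-.4,p[1]/4+170-.4)
for p in[(360,120),(440,120),(360,208),(440,208),(400,163)]: print(onz(W,f(p),.082))
P=np.array([onz(W,f(p),.0845) for p in[(222,530),(555,530),(388,448)]]);print(P)
o=np.array([.0906,.9959,0]);print("rim front->jar",P[2]-.037*o)
print("roof front",onz(W,f((22,535)),.138),onz(W,f((762,540)),.138))
E
```

```text
[ 0.60634277 -0.00357776  0.082     ]
[ 0.62120072 -0.00489285  0.082     ]
[ 0.60425213 -0.02539144  0.082     ]
[ 0.61944938 -0.02673514  0.082     ]
[ 0.61284415 -0.01477821  0.082     ]
[[ 0.56761561 -0.11016264  0.0845    ]
 [ 0.63597739 -0.11618096  0.0845    ]
 [ 0.60386456 -0.08919424  0.0845    ]]
rim front->jar [ 0.60051236 -0.12604254  0.0845    ]
roof front [ 0.54586565 -0.07014516  0.138     ] [ 0.66626491 -0.08194173  0.138     ]
```

```bash
python3 -m crank '[[[0.02,0.1,-0.2,0,0,0,70],[0,0.25,-0.21,0,0,0,70],[0,0.4,0,0,0,0,70],[0,0.5,0,0,0,0,70],[0,0.5,0,0,0,0,70],[0,0.5,0,0,0,0,70],[0,0.4,0,0,0,0,70],[0,0.2,0,0,0,0,70],[0,0,0,0,0,0,70]]]'
python3 - <<'E'
from h import *
cv2.imwrite("pics/w2.png",capture("wrist")[:,:,::-1]);plan([.6128,-.0148,.049],np.radians(-5.2))
E
```

```text
time: 3.78
position: [0.612, -0.0138, 0.0832]
eef_rot: [0.706, -0.706, 0.033, -0.03]
force: [-0.4, -0.1, -0.2]
finger_gap: 0.06
shift units [ 0.005  0.894 -0.023] mm [ 0.2 35.8 -0.9]  rot units [ 0.      0.0006 -0.0004] deg [ 0.   0.1 -0.1]
shift units [ 0.005  0.894 -0.023] mm [ 0.2 35.8 -0.9]  rot units [-6.000e-04 -9.994e-01 -0.000e+00] deg [-1.000e-01 -1.799e+02 -0.000e+00]
```

View pics/w2.png

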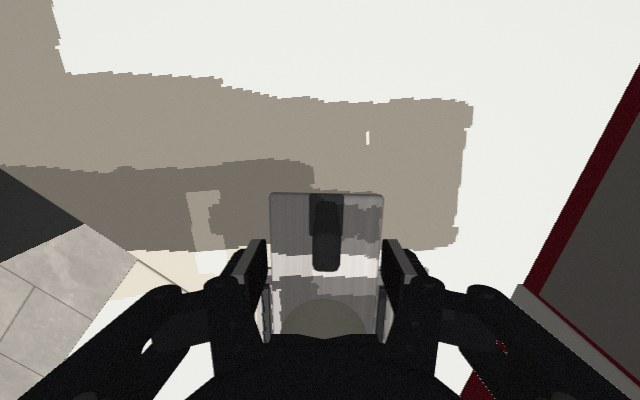

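The handle sits centrally between the fingers (x≈327), so I'll descend and grip.

```bash
python3 -m crank '[[[0,0.4,0,0,0,0,70],[0,0.4,0,0,0,0,70],[0,0.1,0,0,0,0,70],[0,0,0,0,0,0,0],[0,0,0,0,0,0,0],[0,0,0,0,0,0,0],[0,0,0,0,0,0,0],[0,0,0,0,0,0,0],[0,0,0,0,0,0,0],[0,0,0,0,0,0,0]]]' 60
python3 - <<'E'
from h import *
o=bot.get_obs();print(o["force"],o["finger_gap"])
E
```

```text
time: 4.67
position: [0.6132, -0.0138, 0.0507]
eef_rot: [0.706, -0.706, 0.032, -0.032]
force: [-6.4, 0.5, 8.5]
finger_gap: 0.0156
[-6.44130031  0.49169715  8.54980096] 0.015578618492733048
```

```bash
python3 -m crank '[[[0,0,0.15,0,0,0,0],[0,0,0.3,0,0,0,0],[0,0,0.3,0,0,0,0],[0,0,0.3,0,0,0,0],[0,0,0.3,0,0,0,0],[0,0,0.3,0,0,0,0],[0,0,0.3,0,0,0,0],[0,0,0.3,0,0,0,0],[0,0,0.3,0,0,0,0],[0,0,0.3,0,0,0,0]]]'
python3 -m crank '[[[0,0,0.3,0,0,0,0],[0,0,0.3,0,0,0,0],[0,0,0.25,0,0,0,0],[0,0,0.2,0,0,0,0],[0,0,0.1,0,0,0,0],[0,0,0,0,0,0,0]]]'
```

```text
time: 5.5
position: [0.6255, 0.0992, 0.0508]
eef_rot: [-0.706, 0.707, -0.03, 0.034]
force: [17.1, -7.7, -4.5]
finger_gap: 0.0155
time: 6.0
position: [0.6305, 0.1453, 0.0509]
eef_rot: [0.707, -0.706, 0.029, -0.035]
force: [25.6, -2.3, -8.7]
finger_gap: 0.0149
```

```bash
python3 -m crank '[[[0.05,0,0.05,0,0,0,0],[0,0,0.05,0,0,0,0],[0,0,0,0,0,0,0]]]'
python3 - <<'E'
from h import *
o=bot.get_obs();print(o["force"],o["moment"],o["position"])
for n in("top","wrist","scene"): cv2.imwrite(f"pics/{n}3.png",capture(n)[:,:,::-1])
E
```

```text
time: 6.25
position: [0.6306, 0.1453, 0.0507]
eef_rot: [-0.705, 0.708, -0.032, 0.033]
force: [-1.4, -28.2, 7.6]
finger_gap: 0.0151
[ -1.35706727 -28.19062419   7.57351954] [-4.16271202  0.43134945 -0.45896267] [0.63063797 0.14534132 0.05070367]
```

View pics/scene3.png

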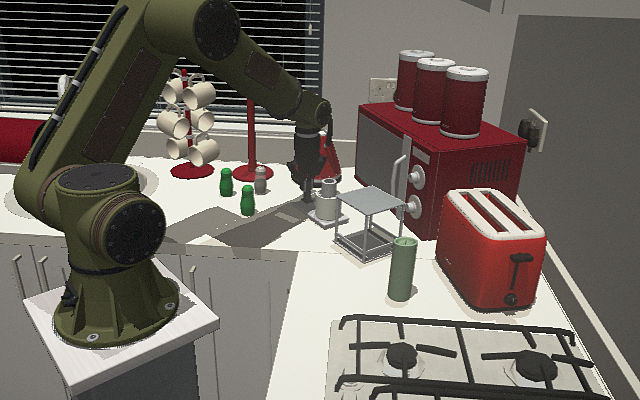

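View pics/top3.png

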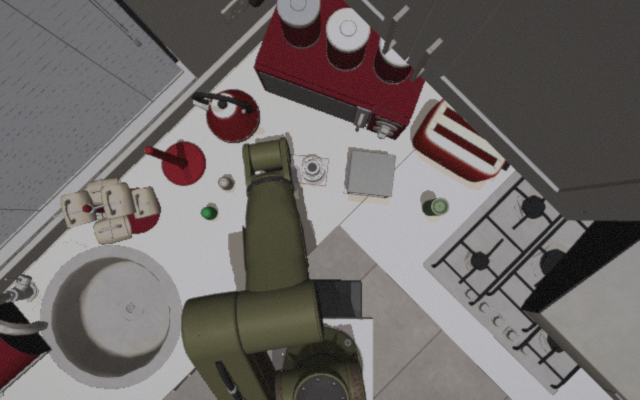

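The tray hit its stop: 28 N and no further motion after 160 mm. The jar is out, with the cap at about (314,167) in the top picture. Now I'll ease off, release and rise.

```bash
python3 -m crank '[[[0,0,-0.08,0,0,0,0],[0,0,0,0,0,0,70],[0,0,0,0,0,0,70],[0,0,0,0,0,0,70],[0,0,0,0,0,0,70],[0,0,0,0,0,0,70],[0,-0.3,0,0,0,0,70],[0,-0.6,0,0,0,0,100],[0,-0.6,0,0,0,0,100],[0,-0.6,0,0,0,0,100],[0,-0.6,0,0,0,0,100],[0,-0.6,0,0,0,0,100]]]'
python3 - <<'E'
from h import *
o,p,R=pose();print(o["force"],p);W=calibration("wrist")
cv2.imwrite("pics/w4.png",capture("wrist")[:,:,::-1]);cv2.imwrite("pics/top4.png",capture("top")[:,:,::-1])
im=cv2.imread("pics/top4.png");cv2.imwrite("pics/top4z.png",cv2.resize(im[140:200,280:360],None,fx=10,fy=10,interpolation=cv2.INTER_NEAREST))
print(proj(W,[[.6305,.145,.082],[.6195,.036,.122],[.6195,.036,.0845]]))
E
```

```text
time: 7.4
position: [0.6293, 0.1463, 0.1836]
eef_rot: [0.706, -0.706, 0.031, -0.032]
force: [0.4, 0.2, 0.7]
finger_gap: 0.0856
[0.42589459 0.1607337  0.6923953 ] [0.62925232 0.14628862 0.18355543]
[[325.05301106 198.54987094]
 [323.47407691 335.34263293]
 [323.48337779 306.9764645 ]]
```

View pics/w4.png

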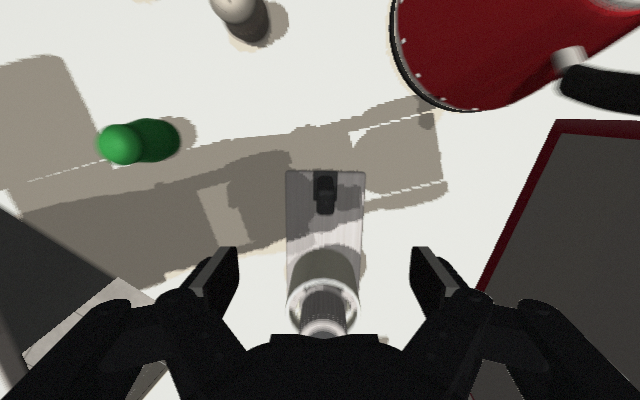

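View pics/top4z.png

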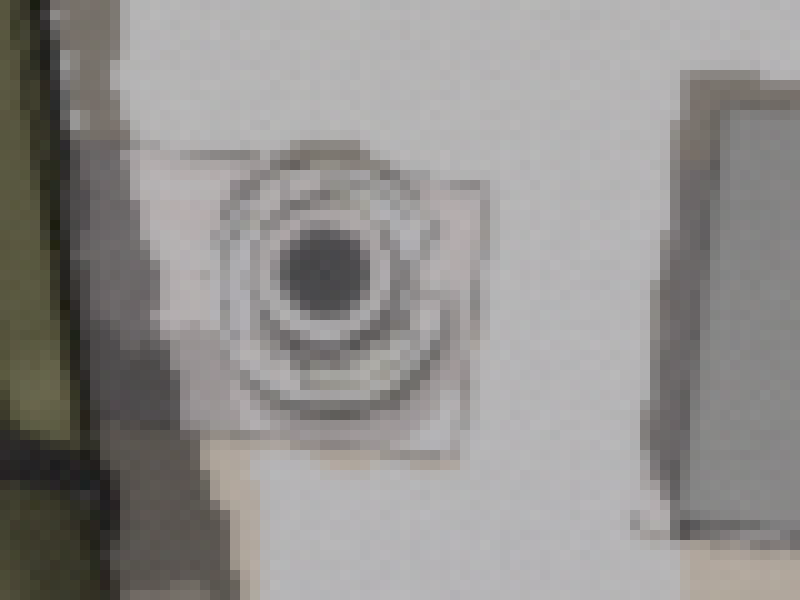

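```bash
python3 - <<'E'
from h import *
c=calibration("top"); print(onz(c,(312.2,166.7),.122), onz(c,(332/10+279.5,286/10+139.5),.0845))
W=calibration("wrist")
for uv in[(290,306),(358,306)]: print(onz(W,uv,.0845))
print(onz(W,(324.5,198),.082))
plan([.6195,.036,.20],np.radians(-5.5))
E
```

```text
[0.61801216 0.0325398  0.122     ] [0.61765261 0.03215053 0.0845    ]
[0.58874691 0.03823813 0.0845    ]
[0.65553707 0.03199699 0.0845    ]
[0.63221189 0.14496274 0.082     ]
shift units [-0.034 -0.333 -2.777] mm [  -1.4  -13.3 -111.1]  rot units [-0.0006  0.0023  0.0023] deg [-0.1  0.4  0.4]
shift units [-0.034 -0.333 -2.777] mm [  -1.4  -13.3 -111.1]  rot units [ 0.0036 -0.9977  0.001 ] deg [   0.7 -179.6    0.2]
```

```bash
python3 -m crank '[[[0,0,-0.3,0,0,0,100],[0,0,-0.6,0,0,0,100],[0,0,-0.6,0,0,0,100],[0,0,-0.6,0,0,0,100],[0,0,-0.5,0,0,0,100],[0,0,-0.22,0,0,0,100],[0,0,0,0,0,0,100],[0,0,0,0,0,0,100]]]'
python3 - <<'E'
from h import *
o,p,R=pose();print(p);W=calibration("wrist")
cv2.imwrite("pics/w5.png",capture("wrist")[:,:,::-1])
print(proj(W,[[.6185,.034,.122]]))
plan([.6185,.034,.0843],np.radians(-5.5))
E
```

```text
time: 8.17
position: [0.6192, 0.0338, 0.1809]
eef_rot: [0.706, -0.706, 0.032, -0.031]
force: [0.1, 1.1, -0.5]
finger_gap: 0.0851
[0.61922571 0.03381603 0.18090567]
[[322.6299676  213.44351025]]
shift units [-0.018  2.417 -0.013] mm [-0.7 96.7 -0.5]  rot units [-0.      0.0023 -0.0002] deg [-0.   0.4 -0. ]
shift units [-0.018  2.417 -0.013] mm [-0.7 96.7 -0.5]  rot units [-3.000e-04 -9.977e-01  1.000e-04] deg [  -0.  -179.6    0. ]
```

View pics/w5.png

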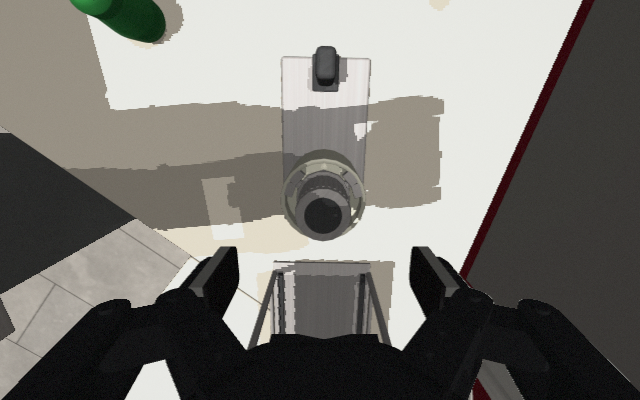

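```bash
python3 -m crank '[[[0,0.2,0,0,0,0,100],[0,0.4,0,0,0,0,100],[0,0.5,0,0,0,0,100],[0,0.5,0,0,0,0,100],[0,0.4,0,0,0,0,100],[0,0.23,0,0,0,0,100],[0,0.1,0,0,0,0,100],[0,0,0,0,0,0,100]]]'
python3 - <<'E'
from h import *
o,p,R=pose();print(p,o["force"],o["joints"]);W=calibration("wrist")
cv2.imwrite("pics/w6.png",capture("wrist")[:,:,::-1])
E
```

```text
time: 8.88
position: [0.6191, 0.0343, 0.0872]
eef_rot: [-0.706, 0.706, -0.032, 0.031]
force: [0.0, 0.4, -0.4]
finger_gap: 0.0852
[0.6191275  0.03431666 0.08724897] [ 0.0462152   0.37128226 -0.39917661] [-3.70073017e-03  5.98834452e-01  1.44302879e+00  3.50133071e-05
  1.10101721e+00  8.45912415e-02]
```

View pics/w6.png

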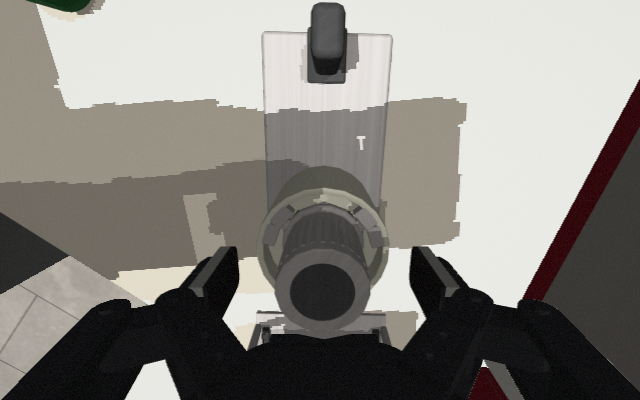

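The cap is centred between the pads at (322,292). Closing, then testing clockwise first.

```bash
python3 -m crank '[[[0,0,0,0,0,0,0],[0,0,0,0,0,0,0],[0,0,0,0,0,0,0],[0,0,0,0,0,0,0],[0,0,0,0,0,0,0],[0,0,0,0,0,0,0],[0,0,0,0,0,0,0]]]' 40
python3 - <<'E'
from h import *
o,p,R=pose();print(p,o["force"],o["moment"],o["finger_gap"])
E
python3 -m crank '[[[0,0,0,0,0.02,0,0],[0,0,0,0,0.02,0,0],[0,0,0,0,0,0,0]]]'
python3 - <<'E'
from h import *
o,p,R=pose();print(p,o["force"],o["moment"],o["finger_gap"],o["joints"])
E
```

```text
time: 9.52
position: [0.6197, 0.0338, 0.0887]
eef_rot: [0.706, -0.706, 0.031, -0.032]
force: [-1.8, 0.6, 6.8]
finger_gap: 0.041
[0.61966867 0.03379813 0.08872058] [-1.79261554  0.64049523  6.82292352] [ 0.04263201  0.26520357 -0.03495131] 0.041036176270930445
time: 9.77
position: [0.6198, 0.0338, 0.0887]
eef_rot: [0.703, -0.703, 0.076, -0.077]
force: [-0.6, 0.5, 6.3]
finger_gap: 0.0414
[0.61979687 0.03379049 0.08868432] [-0.6165916   0.49102635  6.27269116] [-0.0519861  -0.01456028 -0.04214259] 0.0414130161916343 [-4.53324311e-03  5.97043402e-01  1.44217176e+00 -7.98196651e-07
  1.10106719e+00  2.13406232e-01]
```

```bash
python3 -m crank '[[[0,0,0,0,0.03,0,0],[0,0,0,0,0.03,0,0],[0,0,0,0,0,0,0]]]'
python3 - <<'E'
from h import *
o,p,R=pose();print(p,o["force"],o["moment"],o["finger_gap"],o["joints"][5])
cv2.imwrite("pics/w7.png",capture("wrist")[:,:,::-1])
E
```

```text
time: 10.02
position: [0.6199, 0.0338, 0.0887]
eef_rot: [0.693, -0.692, 0.142, -0.143]
force: [0.1, -0.3, 6.2]
finger_gap: 0.041
[0.61987511 0.03380835 0.08870411] [ 0.08967541 -0.30732447  6.1917632 ] [-0.14734034 -0.04847265 -0.15840129] 0.04096561179163456 0.4025687195421615
```

View pics/w7.png

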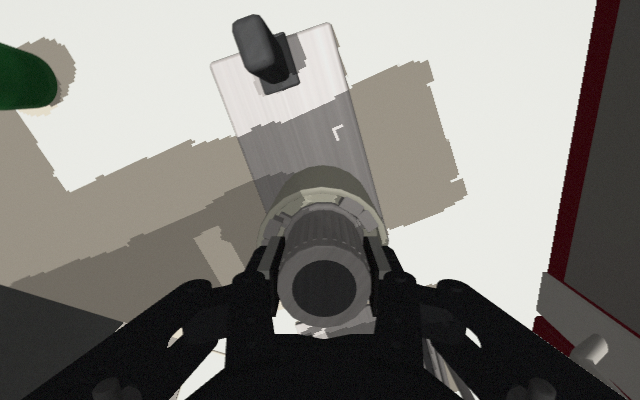

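```bash
for i in 1; do python3 - <<'E'
from h import *
o,p,R=pose();print(o["moment"],o["effort"][3:])
E
done
python3 -m crank '[[[0,0,0,0,0.03,0,0],[0,0,0,0,0.03,0,0]]]'
python3 - <<'E'
from h import *
o,p,R=pose();print(o["moment"],o["effort"][3:],o["force"],o["joints"][5])
E
python3 -m crank '[[[0,0,0,0,0.03,0,0],[0,0,0,0,0.03,0,0]]]'
python3 - <<'E'
from h import *
o,p,R=pose();print(o["moment"],o["effort"][3:],o["force"],o["joints"][5])
cv2.imwrite("pics/w8.png",capture("wrist")[:,:,::-1])
E
```

```text
[-0.06129071 -0.02474597 -0.14518066] [0.05352354 0.04958646 0.96120257]
time: 10.23
position: [0.6199, 0.0338, 0.0887]
eef_rot: [0.676, -0.676, 0.206, -0.207]
force: [0.6, 2.6, 2.9]
finger_gap: 0.0413
[ 0.45478144 -0.10980077  0.06966937] [-0.2658814   0.1965324  -2.71634258] [0.56796456 2.58767667 2.89967342] 0.5883676452393437
time: 10.4
position: [0.62, 0.0338, 0.0887]
eef_rot: [0.654, -0.654, 0.269, -0.27]
force: [1.0, 0.4, 4.6]
finger_gap: 0.0409
[-0.0706515  -0.32863424  0.17819111] [ 0.09712463  0.46364151 -2.21041448] [0.98443087 0.44672432 4.55704561] 0.7774835530378088
```

View pics/w8.png

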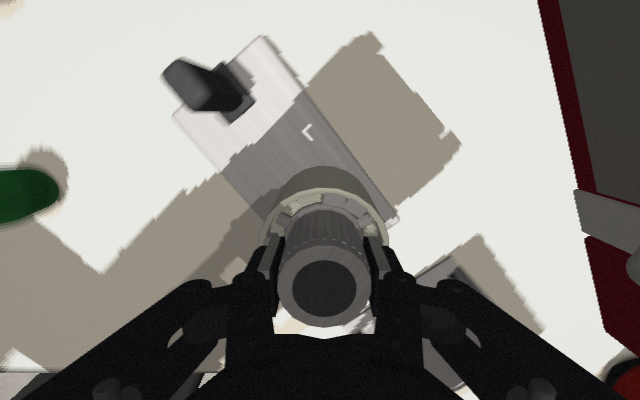

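```bash
python3 - <<'E'
import cv2,numpy as np
a=[cv2.imread(f"pics/{n}.png")[180:335,250:400] for n in("w7","w8")]
a=[cv2.convertScaleAbs(x,alpha=2.2) for x in a]
cv2.imwrite("pics/cmp.png",cv2.resize(np.hstack(a),None,fx=2.6,fy=3.6,interpolation=cv2.INTER_CUBIC))
E
```

```text
(no output)
```

View pics/cmp.png

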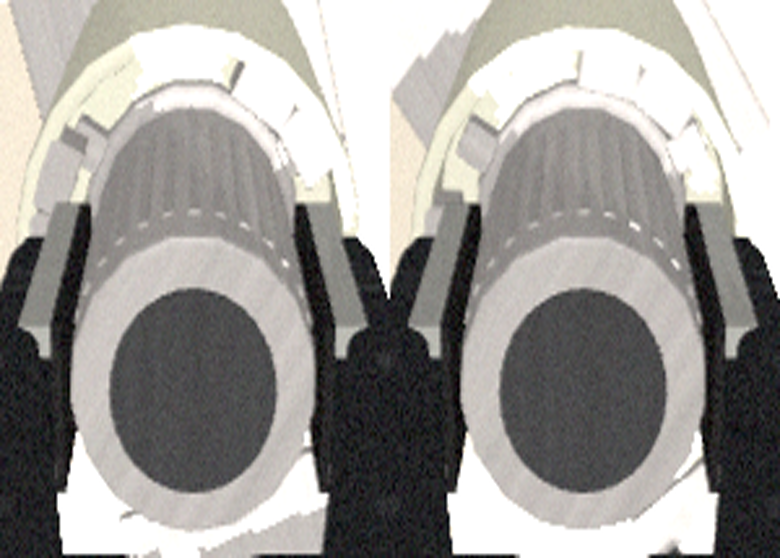

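Between the two frames (21.6° apart) the knob's knurl and facets stay fixed relative to the gripper and the torque is low. So the cap is turning with the gripper, and clockwise loosens it. I'll go on to 60°.

```bash
python3 -m crank '[[[0,0,0,0,0.038,0,0],[0,0,0,0,0.038,0,0],[0,0,0,0,0.038,0,0],[0,0,0,0,0,0,0],[0,0,0,0,0,0,0]]]'
python3 - <<'E'
from h import *
o,p,R=pose();print(p,o["moment"],o["effort"][3:],o["force"],np.degrees(o["joints"][5]-.0846),o["finger_gap"])
cv2.imwrite("pics/w9.png",capture("wrist")[:,:,::-1])
a=[cv2.imread(f"pics/{n}.png")[180:335,250:400] for n in("w7","w9")]
a=[cv2.convertScaleAbs(x,alpha=2.2) for x in a]
cv2.imwrite("pics/cmp2.png",cv2.resize(np.hstack(a),None,fx=2.6,fy=3.6,interpolation=cv2.INTER_CUBIC))
E
```

```text
time: 10.87
position: [0.6197, 0.0337, 0.0887]
eef_rot: [0.596, -0.596, 0.38, -0.38]
force: [-0.3, 0.2, 7.0]
finger_gap: 0.0414
[0.61970842 0.03369089 0.08866004] [-0.13451147  0.07179697 -0.05684379] [ 0.0960327  -0.12904844  0.53974438] [-0.26594415  0.21313483  7.0009001 ] 59.92934991358081 0.04137193676992728
```

View pics/cmp2.png

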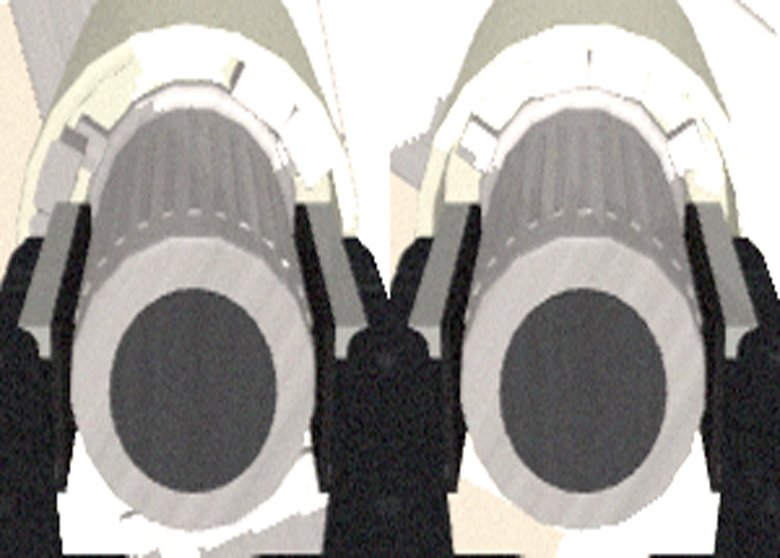

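The knob is still in step with the gripper at 59.9°. Now a gentle trial lift.

```bash
python3 -m crank '[[[0,0,0,0,0,0,0],[0,-0.05,0,0,0,0,0],[0,-0.05,0,0,0,0,0],[0,-0.05,0,0,0,0,0],[0,0,0,0,0,0,0]]]' 50
python3 - <<'E'
from h import *
o,p,R=pose();print(p,o["moment"],o["force"],o["finger_gap"])
cv2.imwrite("pics/w10.png",capture("wrist")[:,:,::-1])
E
```

```text
time: 11.33
position: [0.6194, 0.0338, 0.0943]
eef_rot: [-0.596, 0.596, -0.381, 0.381]
force: [0.7, 0.4, -0.7]
finger_gap: 0.0409
[0.61941067 0.03381206 0.09428029] [ 0.01015199  0.06835891 -0.05124341] [ 0.65905732  0.40979288 -0.68497109] 0.040901454463908984
```

View pics/w10.png

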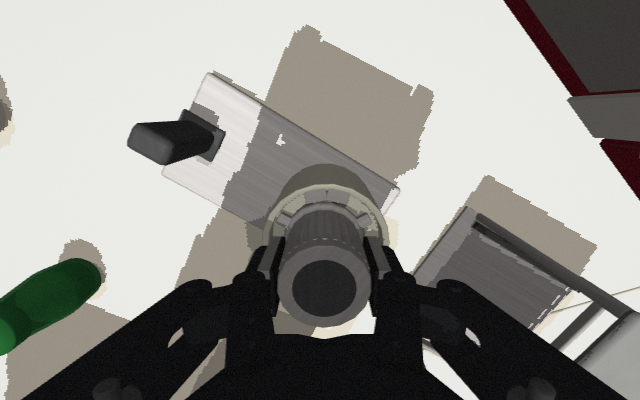

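The force is only the cap's weight (−0.7 N) and the cap rises with the pads. Continuing straight up.

```bash
python3 -m crank '[[[0,-0.15,0,0,0,0,0],[0,-0.2,0,0,0,0,0],[0,-0.2,0,0,0,0,0],[0,-0.2,0,0,0,0,0],[0,-0.2,0,0,0,0,0],[0,-0.2,0,0,0,0,0],[0,-0.2,0,0,0,0,0],[0,-0.2,0,0,0,0,0],[0,-0.2,0,0,0,0,0],[0,-0.2,0,0,0,0,0],[0,-0.2,0,0,0,0,0],[0,-0.1,0,0,0,0,0]]]'
python3 -m crank '[[[0,0,0,0,0,0,0],[0,0,0,0,0,0,0],[0,0,0,0,0,0,0],[0,0,0,0,0,0,0],[0,0,0,0,0,0,0],[0,0,0,0,0,0,0]]]'
python3 - <<'E'
from h import *
o,p,R=pose();print(p,R.as_matrix()[:,1],o["moment"],o["force"],o["finger_gap"],abs(o["qvel"]).max())
for n in("scene","wrist","top"): cv2.imwrite(f"pics/{n}11.png",capture(n)[:,:,::-1])
im=cv2.imread("pics/scene11.png");cv2.imwrite("pics/sc11z.png",cv2.resize(im[110:260,210:430],None,fx=3.6,fy=3.6,interpolation=cv2.INTER_CUBIC))
E
```

```text
time: 12.38
position: [0.6197, 0.0338, 0.1855]
eef_rot: [0.596, -0.595, 0.381, -0.381]
force: [-0.1, -0.0, -0.9]
finger_gap: 0.0408
time: 12.88
position: [0.6193, 0.0338, 0.1838]
eef_rot: [-0.596, 0.596, -0.381, 0.381]
force: [-0.4, 0.2, -1.7]
finger_gap: 0.041
[0.61933879 0.03380737 0.18380948] [-4.37145480e-04 -2.13562772e-05 -9.99999904e-01] [0.00732544 0.02288897 0.02315803] [-0.40983928  0.17749602 -1.68033075] 0.04100422920942661 0.002990224447432032
```

View pics/sc11z.png

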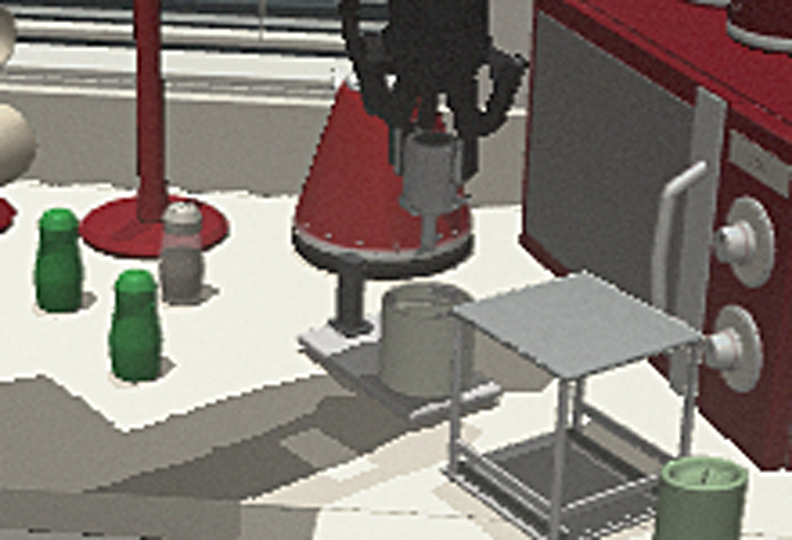

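View pics/wrist11.png

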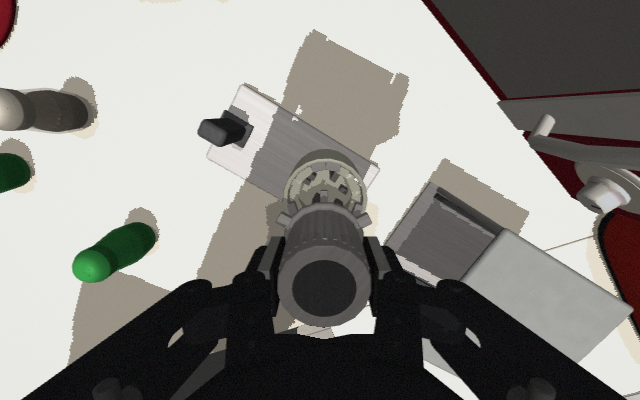

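View pics/top11.png

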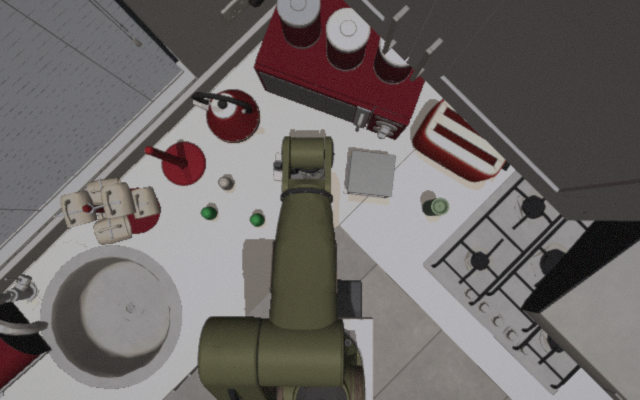

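```bash
python3 - <<'E'
from h import *
W=calibration("wrist");uv=proj(W,[[.6305,.145,.082]]);print(uv,onz(W,(213,130),.082))
print(bot.close_job())
E
```

```text
[[206.36508539 130.94449616]] [0.63351456 0.14029191 0.082     ]
the job is handed in; nothing more can be done
None
```

I drew the tray out, twisted the cap loose and lifted it off. I handed the job in at about 13 s with the cap still held upright and still above the jar.

- **Tray:** It moved 160 mm and reached its stop, where a 28 N pull moved it no further. The last wrist picture puts the handle about 5 mm further in than expected. I read that point by eye on one pixel, so I take the difference as reading error, but I did not rule out a small slip back.
- **Pull alignment:** My pull line was slightly off the slide's direction, so there was up to 26 N of sideways force on the gripper during the draw. I eased this off before letting go.
- **Cap:** Clockwise, which I tried first, was the loosening direction. The knob stayed fixed relative to the fingers through the 60° turn, and the torque was low, so I did not try the other way. It then lifted with only about its own weight (0.7–1.7 N).
- **Finish:** The cap has risen about 95 mm, so its stem should be about 42 mm above the rim. The tool is vertical and the joints are still. The scene picture shows the stem clear of the jar.
- **Bystanders:** The shaker, candle and green look-alikes look unmoved in the last pictures. I compared these by eye only.

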